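# Index the spray turntable to the marked hole

## Task

Turn the mirror cover round for its next coat: pull the spring plunger's knob up out of its hole, swing the turntable to the hole beside the red stud, and let the pin drop fully home there so that the table is locked. Feel for the hole gently, never straining the pin against a hole's side, then let go of the knob and leave everything else on the trolley as it is.

Things in the scene. Friction and masses are not known exactly. Their poses are not given: they have to be found in the camera images.
- index_base: Fixed round grey base of the indexing turntable, 340 mm across, 14 mm thick; origin at its underside's centre, on the turntable's vertical axis; its own -x axis points to the middle hole. Flat index ring on it: top 34 mm above the trolley, pin circle of radius 130 mm. The ring's middle part is steel; a brass bar with one hole is clamped on either side.
- middle_hole (a point): Mouth of the middle hole, in which the pin starts, on the ring's top. The only other holes are one in each brass bar. Each hole is 13 mm wide along the circle for a 10 mm pin with a round end, which goes 10 mm deep. The pin must not be strained: more than 25 N of it against a hole's side or the ring spoils it.
- turntable (a joint): Angle (rad) of the turntable and its arm: 0 at the middle hole, positive counter-clockwise from above, stops at +-1.40. At angle t the knob's axis is at (-0.130 cos t, -0.130 sin t) m in the base's frame. Turns stiffly: drags about 2 N at the knob when slow, 4 N at 50 mm/s. Carries a white mirror cover, 140 x 230 mm, top 130 mm above the trolley, edge 75 mm inward of the knob's axis at any angle.
- plunger (a joint): Lift (m) of the spring index plunger on the arm: 0 = pin fully down in a hole, 0.010 = its round end rests on the flat ring, 0.016 = upper stop. The spring pulls down with 5 N at 0, 9 N at the stop. Let go over the flat ring, the pin rides on it and snaps down by itself when a hole comes under it; that locks the turntable (1.5 mm of play each way).
- knob_centre (a point): Centre of the plunger's black pull knob with a yellow band: an upright cylinder 26 mm across and 36 mm tall, centre 102 mm above the trolley when the pin is fully down. Free for 40 mm around; below it a sleeve 22 mm across, top 80 mm above the trolley. It rises straight up when pulled and swings round with the turntable.
- tag_red_top (a point): Top centre of the red marker stud, 18 mm across, 12 mm high, fixed on the base's edge (158 mm from the axis, 60 degrees from the middle hole) by the brass bar whose hole is wanted. The bars are clamped by hand: that hole lies anywhere from 52 to 68 degrees from the middle one, is given by no reading, and must be found by feel. Red and white may change sides.
- tag_white_top (a point): Top centre of the same stud in white, by the brass bar on the other side.
- hardener_centre (a point): Bystander: white and yellow bottle with red cap, 49 mm across, 111 mm tall, standing on the trolley; this point is its centre, half-way up.
- mixing_tin_centre (a point): Bystander: bare open metal tin, 54 mm across, 94 mm tall, standing on the trolley; this point is its centre, half-way up.
- masking_tape_centre (a point): Bystander: roll of cream masking tape lying flat, 104 mm across, 24 mm high, standing on the trolley; this point is its centre, half-way up.
- sanding_block_centre (a point): Bystander: dark grey sanding block, 64 x 118 x 31 mm, standing on the trolley; this point is its centre, half-way up.

How it is judged (in metres and radians):
On the way, in this order (a step that is already met when the one before it is completed fails the run):
1. the plunger is pulled up out of the middle hole (value of joint plunger above 0.009 m), for 0.1 s.
2. the pin is fully down in the hole beside the red stud (value of joint plunger below 0.002 m and horizontal distance between knob_centre and tag_red_top below 0.05 m), for 0.3 s.
At the end, for the whole second after the job is handed in: The pin is fully down (plunger lift under 2 mm) in the hole beside the red stud (knob axis within 50 mm of the stud, seen from above), the turntable at rest and the knob let go (all of step 2 and velocity of joint turntable between -0.02 and 0.02 rad/s); the robot touches nothing.
It fails at once if the pin is pressed against a hole's side or the ring with more than 25 N (contact force between plunger and index_base above 25 N or contact force between plunger and hole_bar_l above 25 N or contact force between plunger and hole_bar_r above 25 N).
It fails at once if a bystander is moved by more than 15 mm (distance of any of hardener_centre, mixing_tin_centre, masking_tape_centre, sanding_block_centre from where it was at the start of the episode above 0.015 m).
It also fails if it takes over 51 s, if anything falls off the work surface, if the arm or the gripper's body presses on something with over 40 N, if the wrist force passes 120 N, or if a joint passes its speed limit or range.

## Robot

A 6-joint arm with a two-finger parallel gripper is mounted at the origin on a cart in front of the work surface, level with it; the furniture and walls round the work are solid. World frame = base frame: x ahead of the robot, y to its left, z up, the work surface at z = 0. Lengths are in m, angles in degrees, forces in N, time in s.
With the tool pointing down it reaches from about 0.4 to 0.825 m from the base axis. Payload 7 kg.
Tool frame: the origin (TCP) lies at the very end of the fingers, on their centre line; the grasp point (between the pads) lies 19 mm behind it (ctrl.grasp_offset is the distance from the TCP to the grasp point, in m); z points along the fingers, y is the line along which they close (so a half turn about z gives the same grasp; the last joint's range is limited). The gripper opens to 88 mm and grips with 3 to 60 N. Pads are 19 mm wide; open, the fingers measure 130 mm over their backs; the gripper's body (78 mm by 193 mm) begins 47 mm behind the grasp point.
Start: joints at [-50.758, 20.546, 0.682, 0, -70.136, -16.507], TCP at [0.261, -0.623, 0.227] pointing down, gripper open.
Joint ranges: [-176.03, 176.03], [-82.01, 121.73], [-58.28, 71.71], [-173.87, 95.51], [-174.79, -0.11], [-173.66, 173.66]. Speed limits (degrees/s): [136.94, 136.94, 172.46, 180, 180, 180].

## Interface

Orientations are given as [roll, pitch, yaw] about the fixed x, y, z axes, in that order (R = Rz(yaw) Ry(pitch) Rx(roll)).
In Python, from plant import ctrl gives the robot as it stands. The module is installed in compiled form; this text tells all that it offers.
- The arm moves only by the tool jog_arm, never from a script. Its argument "plan" is a list that holds one entry, the list of rows, each a list of 7 numbers: the opening, from 0 (shut) to 1 (fully open), then the shift along the tool's x, y, z in m, then the turn, a rotation vector about the tool's x, y, z in degrees. A call has 1 to 20 rows; each row is the pose to reach, as a shift and turn from the pose commanded when the call began, along the tool's axes at that moment; what a row does not reach only later rows make up. A row lasts 1/8 s, in which the tool goes at most 62.5 mm and 10.7 degrees, less where a joint would pass 70% of its speed; a pose out of reach is approached as far as the arm can. A call with a gripper value outside its range is refused whole. The fingers move at their own pace and stop on an object; the grip force is fixed at half the most. Time passes only in rows, so rows that repeat a pose let the fingers close. It gives the time, the measured TCP pose, the force, the opening and the grip force at its end, in the units of the state.
- ctrl.get_obs(): the state, without advancing time (a new reading comes with each control period).
- ctrl.snapshot(name): name is "scene" or "top" or "wrist"; returns a dict with "image" (400x640x3 uint8, red, green, blue), "vertical_fov" (degrees; the focal length in pixels is half the picture's height over the tangent of half this angle, whatever the lens; pixels are square), "cx", "cy" (the principal point, pixels), "R" (3x3) and "t" (3): a world point X has camera coordinates R X + t; the wrist camera has in their place "T_tool_cam" (4x4, takes a point from camera to tool coordinates, whose origin is the TCP and whose axes are the flange's). Camera axes: x right, y down, z forward; pixel columns grow to the right and rows downward; lengths in m; the calibration is good to about 2 mm. A picture is of the moment at which its call begins: read the wrist's pose just before it. There is no depth.
- ctrl.close_job(): hands the job in; it is judged then, once.
The state is a dict: "clock": time; "joint_pos": joint angles; "qvel": joint speeds; "tau": joint torques, N m; "tool_pos": TCP position; "orientation": TCP orientation; "force": force on the tool from outside, world axes, zero at the start; "moment": the same for the moment, N m; "opening": finger opening in m; "gripper_force": force on a finger pad.
Only numpy, scipy, OpenCV 4.12 (cv2) and the standard library are available. Lean on these libraries where they do the work, as an engineer would, in place of code of your own. Each camera call takes 0.05 s, during which the arm holds its last target. There are 200 camera calls.

## Working session

There is one attempt and no reset: what is moved stays moved. The work goes in short steps, Python scripts to look and compute and a tool call to move; the robot and the scene stay as the last step left them, time stands still between calls to the robot, and variables do not carry over. Pictures are saved under pics/ and viewed, at most 10 in all, crops included, and the job is handed in when it is done.

Besides the shell and the picture viewer there is one more tool, called as name(argument=value, ...) on one line, values as JSON. jog_arm: Moves the arm, as the interface text tells. Its arguments: {"type":"object","properties":{"plan":{"type":"array","items":{"type":"array","items":{"type":"array","items":{"type":"number"}}}}},"required":["plan"]}

```bash
mkdir -p pics
python3 - <<'E'
from plant import ctrl
import cv2,pickle
o=ctrl.get_obs();print(o)
for n in("scene","top"):
    s=ctrl.snapshot(n);pickle.dump(s,open(n+'.pkl','wb'))
    cv2.imwrite(f'pics/{n}0.png',s['image'][:,:,::-1])
    print(n,s['vertical_fov'],s['cx'],s['cy'],s['R'],s['t'])
E
```

```text
{'clock': 0.0, 'joint_pos': array([-5.07603145e+01,  2.05925151e+01,  6.38553199e-01, -2.12830241e-02,
       -7.01347206e+01, -1.65052482e+01]), 'qvel': array([-0.00676292,  0.09263101,  0.00519164,  0.02708108, -0.09976656,
       -0.12449571]), 'tau': array([-8.38932792e-04, -5.82712269e+01,  2.93046820e+01,  6.99698254e+00,
        6.74390380e-03, -1.74622232e-04]), 'tool_pos': array([ 0.26066629, -0.62215755,  0.22564313]), 'orientation': array([ 1.79909287e+02, -6.01434049e-03, -1.57272806e+02]), 'force': array([-0.48606069, -0.06542245, -1.37615682]), 'moment': array([ 0.01585039, -0.03220951, -0.00738788]), 'gripper_force': 0.0, 'opening': 0.08767384076076878}
scene 47.44197480229699 317.50032625744814 194.32882547620204 [[-0.82011127 -0.57218426  0.00476221]
 [-0.27829964  0.39158713 -0.87704551]
 [ 0.49996682 -0.72060023 -0.48038369]] [0.43735316 0.22595164 1.3074606 ]
top 52.290832216795074 320.2177148845004 206.03248341875823 [[ 0.02767889 -0.99906877  0.03309785]
 [-0.9948723  -0.03075457 -0.09634972]
 [ 0.0972779  -0.03026128 -0.9947971 ]] [-0.02833632  0.52123279  1.0993638 ]
```

View pics/top0.png

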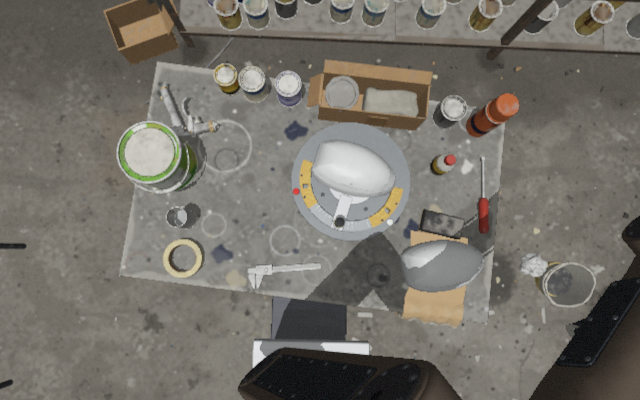

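View pics/scene0.png

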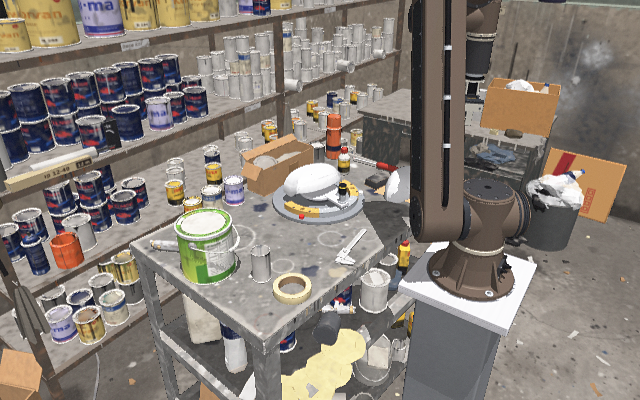

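The top view shows the base disc at about (351,181), the knob at (340,222), the red stud at (296,191) and the white stud at (390,222). The scene view agrees, with red on the robot's left side. I'll measure these by colour.

```bash
cat > h.py <<'E'
import numpy as np
def ray(s,u,v,z):
    f=200/np.tan(np.radians(s['vertical_fov']/2))
    d=s['R'].T@np.array([(u-s['cx'])/f,(v-s['cy'])/f,1]); c=-s['R'].T@s['t']
    return c+d*(z-c[2])/d[2]
def proj(s,X):
    f=200/np.tan(np.radians(s['vertical_fov']/2)); p=s['R']@X+s['t']
    return p[:2]/p[2]*f+[s['cx'],s['cy']]
E
python3 - <<'E'
import pickle,cv2,numpy as np
from h import *
s=pickle.load(open('top.pkl','rb'));im=s['image'];hsv=cv2.cvtColor(im,cv2.COLOR_RGB2HSV)
def cen(m,x0,x1,y0,y1):
    k=np.zeros_like(m);k[y0:y1,x0:x1]=m[y0:y1,x0:x1];y,x=np.nonzero(k);return x.mean(),y.mean(),len(x)
red=(((hsv[...,0]<8)|(hsv[...,0]>172))&(hsv[...,1]>150)&(hsv[...,2]>90))
r=cen(red,288,304,183,199);print('red',r,ray(s,*r[:2],.026))
g=hsv.astype(int);w=((g[...,1]<40)&(g[...,2]>190));r2=cen(w,383,397,215,229);print('white',r2,ray(s,*r2[:2],.026))
k=(g[...,2]<50);r3=cen(k,330,350,212,232);print('knob',r3,ray(s,*r3[:2],.12))
R=ray(s,*r[:2],.026);W=ray(s,*r2[:2],.026)
# studs at +-60 deg at r=.158: chord = .2737 ; centre is .079 beyond chord's middle
print('chord',np.linalg.norm(R-W),'exp',.158*np.sqrt(3))
m=(R+W)/2;n=np.array([-(R-W)[1],(R-W)[0]])/np.linalg.norm(R-W)
if n[0]<0:n=-n
c=m[:2]+.079*n;print('centre',c,'middle hole/knob',c-.13*n,'dir deg',np.degrees(np.arctan2(-n[1],-n[0])))
big=cv2.resize(im[110:250,270:480],None,fx=3.8,fy=3.8,interpolation=cv2.INTER_CUBIC);cv2.imwrite('pics/c.png',big[:,:,::-1])
for nme,(u,v) in dict(hard=(445,160),tin=(178,215),tape=(183,259),block=(442,222)).items(): print(nme,ray(s,u,v,.05))
E
```

```text
red (np.float64(295.7083333333333), np.float64(191.0), 24) [0.56144826 0.05587729 0.026     ]
white (np.float64(389.41379310344826), np.float64(221.72413793103448), 29) [ 0.4841369  -0.20563914  0.026     ]
knob (np.float64(nan), np.float64(nan), 0) [nan nan nan]
chord 0.2727047681005054 exp 0.2736640275958826
centre [ 0.59855143 -0.0972773 ] middle hole/knob [ 0.47388498 -0.06042251] dir deg 163.53088931210573
hard [ 0.6576721  -0.35313595  0.05      ]
tin [0.48374602 0.36598846 0.05      ]
tape [0.36791884 0.34585174 0.05      ]
block [ 0.48610671 -0.34453201  0.05      ]<stdin>:5: RuntimeWarning: Mean of empty slice.
  ret = ret.dtype.type(ret / rcount)
```

View pics/c.png

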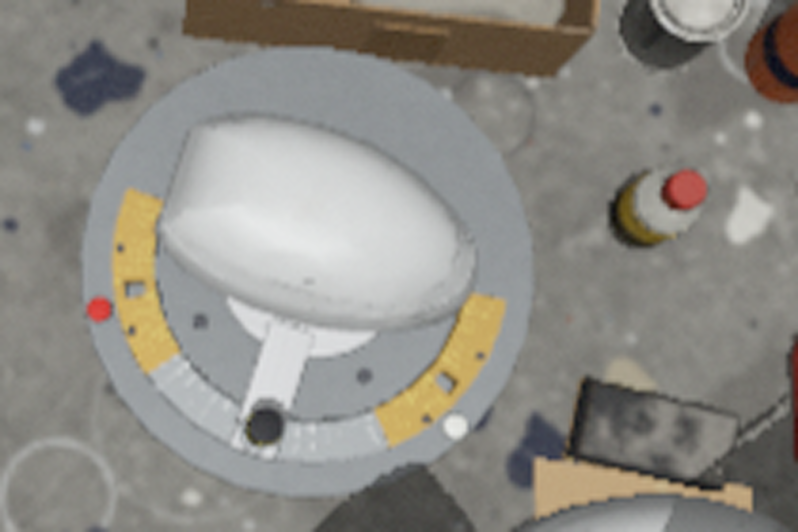

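The crop shows the knob at about (339.7,221.3), a dark square in the left brass bar at about (305,186), and the red stud beside it.

Run:
```python
import pickle
from h import *
s=pickle.load(open('top.pkl','rb'))
k=ray(s,270+265/3.8,110+423/3.8,.12);print('knob',k)
c=np.array([.5986,-.0973]);d=c-k[:2];print('r',np.hypot(*d))
for q in((133,289),(445,382)):
    h=ray(s,270+q[0]/3.8,110+q[1]/3.8,.034)[:2]-c;print(np.hypot(*h),np.degrees(np.arctan2(h[1],h[0]))-163.5)
y=np.radians(-157.27);D=np.array([.474,-.0605])-[.261,-.623]
print(D@[np.cos(y),np.sin(y)],D@[np.sin(y),-np.cos(y)])
```

```text
knob [ 0.47540566 -0.06051437  0.12      ]
r 0.12856915450923503
0.1300579940127761 -63.006741705370914
0.13078285824070385 -293.6392488818777
-0.4138013762895653 0.4365130822562614
```

jog_arm(plan=[[[0.5,-0.414,0.4365,0,0,0,-140.8],[0.5,-0.414,0.4365,0,0,0,-140.8],[0.5,-0.414,0.4365,0,0,0,-140.8],[0.5,-0.414,0.4365,0,0,0,-140.8],[0.5,-0.414,0.4365,0,0,0,-140.8],[0.5,-0.414,0.4365,0,0,0,-140.8],[0.5,-0.414,0.4365,0,0,0,-140.8],[0.5,-0.414,0.4365,0,0,0,-140.8],[0.5,-0.414,0.4365,0,0,0,-140.8],[0.5,-0.414,0.4365,0,0,0,-140.8],[0.5,-0.414,0.4365,0,0,0,-140.8],[0.5,-0.414,0.4365,0,0,0,-140.8],[0.5,-0.414,0.4365,0,0,0,-140.8],[0.5,-0.414,0.4365,0,0,0,-140.8],[0.5,-0.414,0.4365,0.03,0,0,-140.8],[0.5,-0.414,0.4365,0.04,0,0,-140.8],[0.5,-0.414,0.4365,0.04,0,0,-140.8],[0.5,-0.414,0.4365,0.04,0,0,-140.8]]])

```text
clock: 2.35
tool_pos: [0.4745, -0.06, 0.1874]
orientation: [-180.0, -0.1, -16.5]
force: [-0.9, 0.3, 0.8]
opening: 0.0438
gripper_force: 0.0
```

```bash
cat >> h.py <<'E'
from scipy.spatial.transform import Rotation as Ro
def wristcam(ctrl):
    o=ctrl.get_obs(); s=ctrl.snapshot("wrist")
    Rt=Ro.from_euler('xyz',o['orientation'],degrees=True).as_matrix(); T=s['T_tool_cam']
    Rc=Rt@T[:3,:3]; c=Rt@T[:3,3]+o['tool_pos']
    s['R']=Rc.T; s['t']=-Rc.T@c
    return o,s
E
python3 - <<'E'
from plant import ctrl
import cv2,pickle
from h import *
o,s=wristcam(ctrl);pickle.dump(s,open('w1.pkl','wb'));cv2.imwrite('pics/w1.png',s['image'][:,:,::-1])
print(o['tool_pos'],s['T_tool_cam'],s['vertical_fov'],proj(s,np.array([.4743,-.0604,.12])),proj(s,o['tool_pos']))
E
```

```text
[ 0.47452734 -0.05995457  0.18736236] [[ 1.49808797e-04 -9.62011498e-01 -2.73008894e-01  7.44559590e-02]
 [ 9.99999960e-01  7.88120280e-05  2.71019428e-04 -5.63051808e-04]
 [-2.39207421e-04 -2.73008923e-01  9.62011471e-01 -1.56593959e-01]
 [ 0.00000000e+00  0.00000000e+00  0.00000000e+00  1.00000000e+00]] 66.69423565594403 [322.99112559 216.14629477] [322.6100044  253.76970595]
```

View pics/w1.png

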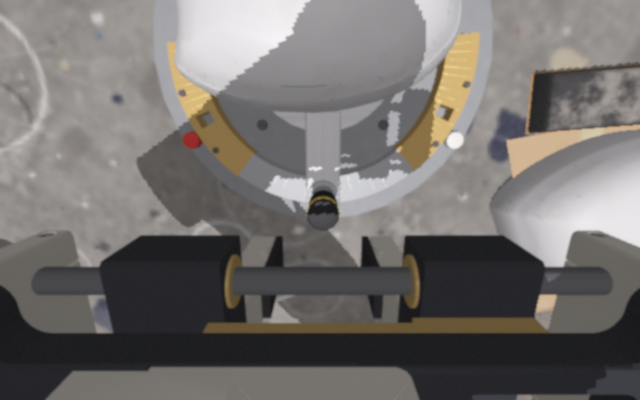

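The knob's top is at about (323,217), within a pixel of my prediction. The red stud is at (192,141), and the square mark in its bar is at (204,119). I'll take the knob's centre column exactly.

Run:
```python
import pickle,cv2
from h import *
s=pickle.load(open('w1.pkl','rb'))
g=cv2.cvtColor(s['image'],cv2.COLOR_RGB2GRAY)
for v in(208,212,216,220): print(v,g[v,302:344])
u0,u1=[ray(s,u,217,.12) for u in(307.5,338.5)];print(u0,u1,np.linalg.norm(u1-u0))
h=s['image'];k=ray(s,323,217,.12);print(k)
c=np.array([.5986,-.0973]);d=ray(s,204,119,.034)[:2]-c;print(np.hypot(*d),np.degrees(np.arctan2(d[1],d[0]))-163.5)
d=ray(s,192,141,.026)[:2]-c;print(np.hypot(*d),np.degrees(np.arctan2(d[1],d[0]))-163.5)
```

```text
208 [124 151 167 175 172 153 117  73  39  31  30  29  31  29  29  30  28  29
  30  31  30  29  29  29  31  31  29  29  29  30  29  29  27  30  47  91
 139 167 177 178 178 177]
212 [101 100 102 110 111  89  53  30  28  28  33  33  34  31  30  28  30  29
  31  34  40  48  50  48  39  33  33  32  33  38  44  44  36  33  31  45
  92 141 169 177 178 178]
216 [ 99  98 100 100  98  86  72  76  79  81  81  82  80  79  77  80  80  80
  81  83  83  82  83  80  80  79  80  78  78  78  77  76  72  72  71  72
 107 149 165 167 166 166]
220 [ 96  97  98  96  91  79  68  71  74  80  79  80  80  79  80  79  81  81
  79  81  80  79  80  79  78  78  77  77  76  76  74  74  72  71  69  83
 110 136 147 147 146 145]
[ 0.47704634 -0.04866841  0.12      ] [ 0.47021108 -0.07175009  0.12      ] 0.024072494738607404
[ 0.47362872 -0.06020924  0.12      ]
0.1303049921419447 -63.747733731893646
0.15624416351968742 -59.405292568225036
```

jog_arm(plan=[[[0.5,-0.001,0,0.04,0,0,0],[0.5,-0.001,0,0.08,0,0,0],[0.5,-0.001,0,0.101,0,0,0],[0.4,-0.001,0,0.101,0,0,0],[0.35,-0.001,0,0.101,0,0,0],[0.33,-0.001,0,0.101,0,0,0],[0.33,-0.001,0,0.101,0,0,0]]])

```text
clock: 3.28
tool_pos: [0.4736, -0.0595, 0.0864]
orientation: [-179.9, -0.1, -16.5]
force: [-0.0, 0.1, 0.3]
opening: 0.0291
gripper_force: 0.0
```

Run:
```python
from plant import ctrl
import cv2,pickle
from h import *
o,s=wristcam(ctrl);pickle.dump(s,open('w2.pkl','wb'));im=s['image'][120:320,220:420]
cv2.imwrite('pics/w2.png',cv2.resize(im,None,fx=3,fy=3,interpolation=cv2.INTER_CUBIC)[:,:,::-1])
print(o['opening'],o['force'],o['tool_pos'],[proj(s,o['tool_pos']+[0,0,z]) for z in(.02,.035)])
```

```text
0.029139316897227343 [-0.04903118  0.0695649   0.32716631] [ 0.47357301 -0.05954446  0.08644397] [array([322.69561171, 271.16107558]), array([322.77819962, 287.40503359])]
```

View pics/w2.png

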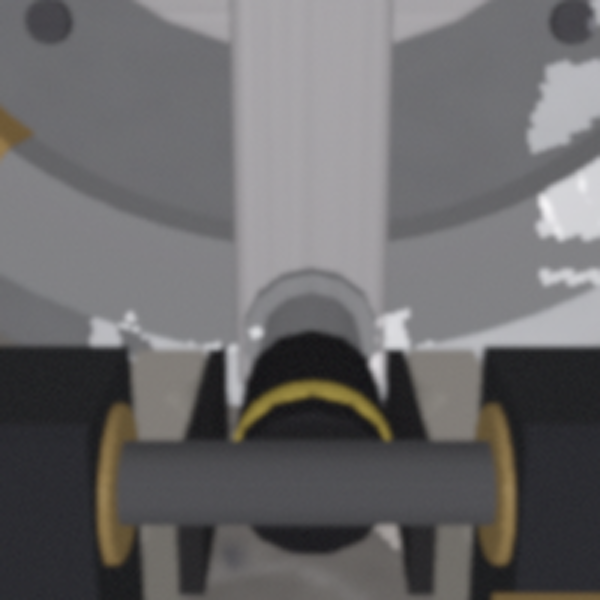

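The knob's band spans crop columns 232 to 392, centre 312, and the fingers centre on about 307. So the knob sits about 0.7 mm toward tool +y. I'll nudge that way and close.

jog_arm(plan=[[[0.33,0,0.0007,0,0,0,0],[0.3,0,0.0007,0,0,0,0],[0.28,0,0.0007,0,0,0,0],[0.26,0,0.0007,0,0,0,0],[0.26,0,0.0007,0,0,0,0]]])

```text
clock: 3.95
tool_pos: [0.4729, -0.0604, 0.0856]
orientation: [180.0, -0.0, -16.5]
force: [-0.1, 0.2, 1.2]
opening: 0.0254
gripper_force: 30.0
```

jog_arm(plan=[[[0.2,0,0,-0.004,0,0,0],[0.2,0,0,-0.008,0,0,0],[0.2,0,0,-0.012,0,0,0],[0.2,0,0,-0.0135,0,0,0],[0.2,0,0,-0.0135,0,0,0],[0.2,0,0,-0.0135,0,0,0]]])

```text
clock: 4.7
tool_pos: [0.4727, -0.0603, 0.0989]
orientation: [-180.0, 0.0, -16.5]
force: [3.4, -0.4, -8.4]
opening: 0.0254
gripper_force: 30.0
```

```bash
cat > arc.py <<'E'
import sys,numpy as np
g,a,b,n,m,dz=map(float,sys.argv[1:])   # rows from tool angle a to b (deg), relative to pose at a
r=[]
for k in list(range(1,int(n)+1))+[n]*int(m):
    t=np.radians((b-a)*k/n)
    r.append([g,round(.13*(1-np.cos(t)),4),round(-.13*np.sin(t),4),dz,0,0,round(np.degrees(t),2)])
print([r])
E
python3 arc.py .2 0 49.5 18 2 0
```

```text
[[[0.2, np.float64(0.0001), np.float64(-0.0062), 0.0, 0, 0, np.float64(2.75)], [0.2, np.float64(0.0006), np.float64(-0.0125), 0.0, 0, 0, np.float64(5.5)], [0.2, np.float64(0.0013), np.float64(-0.0187), 0.0, 0, 0, np.float64(8.25)], [0.2, np.float64(0.0024), np.float64(-0.0248), 0.0, 0, 0, np.float64(11.0)], [0.2, np.float64(0.0037), np.float64(-0.0309), 0.0, 0, 0, np.float64(13.75)], [0.2, np.float64(0.0054), np.float64(-0.0369), 0.0, 0, 0, np.float64(16.5)], [0.2, np.float64(0.0073), np.float64(-0.0429), 0.0, 0, 0, np.float64(19.25)], [0.2, np.float64(0.0095), np.float64(-0.0487), 0.0, 0, 0, np.float64(22.0)], [0.2, np.float64(0.0119), np.float64(-0.0544), 0.0, 0, 0, np.float64(24.75)], [0.2, np.float64(0.0147), np.float64(-0.06), 0.0, 0, 0, np.float64(27.5)], [0.2, np.float64(0.0177), np.float64(-0.0655), 0.0, 0, 0, np.float64(30.25)], [0.2, np.float64(0.021), np.float64(-0.0708), 0.0, 0, 0, np.float64(33.0)], [0.2, np.float64(0.0245), np.float64(-0.076), 0.0, 0, 0, np.float64(35.75)], [0.2, np.float64(0.0283), np.float64(-0.0809), 0.0, 0, 0, np.float64(38.5)], [0.2, np.float64(0.0323), np.float64(-0.0857), 0.0, 0, 0, np.float64(41.25)], [0.2, np.float64(0.0365), np.float64(-0.0903), 0.0, 0, 0, np.float64(44.0)], [0.2, np.float64(0.0409), np.float64(-0.0947), 0.0, 0, 0, np.float64(46.75)], [0.2, np.float64(0.0456), np.float64(-0.0989), 0.0, 0, 0, np.float64(49.5)], [0.2, np.float64(0.0456), np.float64(-0.0989), 0.0, 0, 0, np.float64(49.5)], [0.2, np.float64(0.0456), np.float64(-0.0989), 0.0, 0, 0, np.float64(49.5)]]]
```

jog_arm(plan=[[[0.2,0.0001,-0.0062,0,0,0,2.75],[0.2,0.0006,-0.0125,0,0,0,5.5],[0.2,0.0013,-0.0187,0,0,0,8.25],[0.2,0.0024,-0.0248,0,0,0,11],[0.2,0.0037,-0.0309,0,0,0,13.75],[0.2,0.0054,-0.0369,0,0,0,16.5],[0.2,0.0073,-0.0429,0,0,0,19.25],[0.2,0.0095,-0.0487,0,0,0,22],[0.2,0.0119,-0.0544,0,0,0,24.75],[0.2,0.0147,-0.06,0,0,0,27.5],[0.2,0.0177,-0.0655,0,0,0,30.25],[0.2,0.021,-0.0708,0,0,0,33],[0.2,0.0245,-0.076,0,0,0,35.75],[0.2,0.0283,-0.0809,0,0,0,38.5],[0.2,0.0323,-0.0857,0,0,0,41.25],[0.2,0.0365,-0.0903,0,0,0,44],[0.2,0.0409,-0.0947,0,0,0,46.75],[0.2,0.0456,-0.0989,0,0,0,49.5],[0.2,0.0456,-0.0989,0,0,0,49.5],[0.2,0.0456,-0.0989,0,0,0,49.5]]])

```text
clock: 7.2
tool_pos: [0.5443, 0.0216, 0.0988]
orientation: [180.0, 0.0, -65.9]
force: [1.3, 0.9, -8.6]
opening: 0.0251
gripper_force: 30.0
```

jog_arm(plan=[[[0.2,0,0,0.0015,0,0,0],[0.2,0,0,0.003,0,0,0],[0.2,0,0,0.003,0,0,0],[0.33,0,0,0.003,0,0,0],[0.33,0,0,0.007,0,0,0],[0.33,0,0,0.01,0,0,0],[0.33,0,0,0.01,0,0,0]]])

```text
clock: 8.07
tool_pos: [0.5445, 0.0215, 0.0889]
orientation: [180.0, -0.0, -66.0]
force: [0.4, 0.7, 0.1]
opening: 0.0287
gripper_force: 0.0
```

```bash
python3 - <<'E'
from plant import ctrl
import cv2,pickle
from h import *
o,s=wristcam(ctrl);pickle.dump(s,open('w3.pkl','wb'));im=s['image'][120:320,220:420]
cv2.imwrite('pics/w3.png',cv2.resize(im,None,fx=3,fy=3,interpolation=cv2.INTER_CUBIC)[:,:,::-1])
print(o['opening'],o['force'],o['tool_pos'])
E
for a in "0 2.2 5 0" "0 8.8 8 1" "0 8.8 16 1"; do python3 arc.py .33 $a 0|sed 's/np.float64//g'; done
```

```text
0.02868122558591638 [0.36038572 0.71631454 0.07928153] [0.54446483 0.02149459 0.08891281]
[[[0.33, (0.0), (-0.001), 0.0, 0, 0, (0.44)], [0.33, (0.0), (-0.002), 0.0, 0, 0, (0.88)], [0.33, (0.0), (-0.003), 0.0, 0, 0, (1.32)], [0.33, (0.0001), (-0.004), 0.0, 0, 0, (1.76)], [0.33, (0.0001), (-0.005), 0.0, 0, 0, (2.2)]]]
[[[0.33, (0.0), (-0.0025), 0.0, 0, 0, (1.1)], [0.33, (0.0001), (-0.005), 0.0, 0, 0, (2.2)], [0.33, (0.0002), (-0.0075), 0.0, 0, 0, (3.3)], [0.33, (0.0004), (-0.01), 0.0, 0, 0, (4.4)], [0.33, (0.0006), (-0.0125), 0.0, 0, 0, (5.5)], [0.33, (0.0009), (-0.0149), 0.0, 0, 0, (6.6)], [0.33, (0.0012), (-0.0174), 0.0, 0, 0, (7.7)], [0.33, (0.0015), (-0.0199), 0.0, 0, 0, (8.8)], [0.33, (0.0015), (-0.0199), 0.0, 0, 0, (8.8)]]]
[[[0.33, (0.0), (-0.0012), 0.0, 0, 0, (0.55)], [0.33, (0.0), (-0.0025), 0.0, 0, 0, (1.1)], [0.33, (0.0001), (-0.0037), 0.0, 0, 0, (1.65)], [0.33, (0.0001), (-0.005), 0.0, 0, 0, (2.2)], [0.33, (0.0001), (-0.0062), 0.0, 0, 0, (2.75)], [0.33, (0.0002), (-0.0075), 0.0, 0, 0, (3.3)], [0.33, (0.0003), (-0.0087), 0.0, 0, 0, (3.85)], [0.33, (0.0004), (-0.01), 0.0, 0, 0, (4.4)], [0.33, (0.0005), (-0.0112), 0.0, 0, 0, (4.95)], [0.33, (0.0006), (-0.0125), 0.0, 0, 0, (5.5)], [0.33, (0.0007), (-0.0137), 0.0, 0, 0, (6.05)], [0.33, (0.0009), (-0.0149), 0.0, 0, 0, (6.6)], [0.33, (0.001), (-0.0162), 0.0, 0, 0, (7.15)], [0.33, (0.0012), (-0.0174), 0.0, 0, 0, (7.7)], [0.33, (0.0013), (-0.0187), 0.0, 0, 0, (8.25)], [0.33, (0.0015), (-0.0199), 0.0, 0, 0, (8.8)], [0.33, (0.0015), (-0.0199), 0.0, 0, 0, (8.8)]]]
```

View pics/w3.png

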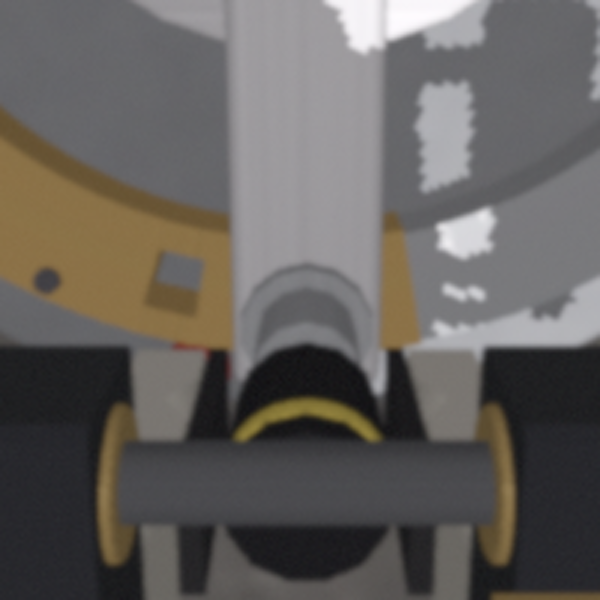

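The pin rides on the brass, with the band now about 10 mm higher. The bar's hole is at crop (175,282), ahead in the direction of travel, and the brass before it is plain. I'll push up to short of the hole, then feel for it in small steps.

jog_arm(plan=[[[0.33,0,-0.0025,0,0,0,1.1],[0.33,0.0001,-0.005,0,0,0,2.2],[0.33,0.0002,-0.0075,0,0,0,3.3],[0.33,0.0004,-0.01,0,0,0,4.4],[0.33,0.0006,-0.0125,0,0,0,5.5],[0.33,0.0009,-0.0149,0,0,0,6.6],[0.33,0.0012,-0.0174,0,0,0,7.7],[0.33,0.0015,-0.0199,0,0,0,8.8],[0.33,0.0015,-0.0199,0,0,0,8.8]]])

```text
clock: 9.25
tool_pos: [0.5642, 0.0287, 0.0891]
orientation: [-179.9, 0.0, -74.8]
force: [-0.9, 0.8, -0.2]
opening: 0.0288
gripper_force: 0.5
```

```bash
cat > chk.py <<'E'
from plant import ctrl
import cv2,sys
from h import *
o,s=wristcam(ctrl);im=s['image'];sub=im[240:272,296:350]
hsv=cv2.cvtColor(sub,cv2.COLOR_RGB2HSV);m=(hsv[...,1]>100)&(hsv[...,2]>80)&(hsv[...,0]>18)&(hsv[...,0]<36)
y,x=np.nonzero(m);y1=np.radians(o['orientation'][2])
print('clk',o['clock'],'band top row',240+y.min(),'col',296+(x.min()+x.max())/2,'n',len(x),'tang F',o['force'][:2]@[np.sin(y1),-np.cos(y1)],'F',o['force'].round(1),'yaw',o['orientation'][2])
if len(sys.argv)>1: cv2.imwrite(sys.argv[1],cv2.resize(im[120:320,220:420],None,fx=3,fy=3)[:,:,::-1])
E
python3 - <<'E'
import pickle
from h import *
s=pickle.load(open('w3.pkl','rb'));c=np.array([.5983,-.0971])
for q in((175,282),(180,272)):
    d=ray(s,220+q[0]/3,120+q[1]/3,.034)[:2]-c;print(np.hypot(*d),163.5-np.degrees(np.arctan2(d[1],d[0])))
im=s['image']
E
python3 chk.py
```

```text
0.129237835565108 63.695188720426216
0.1264409773757124 63.40242417270056
clk 9.25 band top row 252 col 325.0 n 283 tang F 0.6354617212113018 F [-0.9  0.8 -0.2] yaw -74.77412992464508
```

jog_arm(plan=[[[0.33,0,-0.0012,0,0,0,0.55],[0.33,0,-0.0025,0,0,0,1.1],[0.33,0.0001,-0.0037,0,0,0,1.65],[0.33,0.0001,-0.005,0,0,0,2.2],[0.33,0.0001,-0.0062,0,0,0,2.75],[0.33,0.0002,-0.0075,0,0,0,3.3],[0.33,0.0002,-0.0075,0,0,0,3.3]]])

```text
clock: 10.18
tool_pos: [0.5712, 0.0303, 0.0892]
orientation: [-179.9, 0.0, -78.1]
force: [0.7, -0.1, 0.5]
opening: 0.029
gripper_force: 0.0
```

```bash
python3 chk.py pics/w4.png
```

```text
clk 10.175 band top row 251 col 322.5 n 288 tang F -0.6163899046473886 F [ 0.7 -0.1  0.5] yaw -78.0676025360451
```

View pics/w4.png

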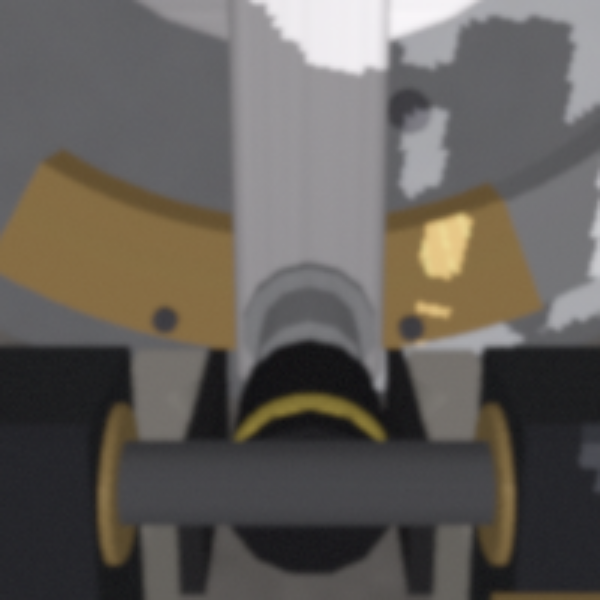

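Band at row 251, so the pin isn't home yet. The screws at (165,320) and (411,327) sit on either side of the hole, so it's close. Next come 1 mm steps.

jog_arm(plan=[[[0.33,0,-0.001,0,0,0,0.44],[0.33,0,-0.002,0,0,0,0.88],[0.33,0,-0.002,0,0,0,0.88]]])

```text
clock: 10.6
tool_pos: [0.5727, 0.0306, 0.089]
orientation: [-180.0, -0.0, -78.9]
force: [-0.2, 0.5, 0.0]
opening: 0.0291
gripper_force: 0.0
```

```bash
python3 chk.py
```

```text
clk 10.6 band top row 244 col 320.5 n 276 tang F 0.1339994084242941 F [-0.2  0.5  0. ] yaw -78.94995255684019
```

The band dropped to row 244, as expected for fully home, with no side force. I'll open, rise clear and verify.

jog_arm(plan=[[[0.5,0,0,0,0,0,0],[0.5,0,0,0,0,0,0],[0.5,0,0,0,0,0,0],[0.5,0,0,-0.03,0,0,0],[0.5,0,0,-0.08,0,0,0],[0.5,0,0,-0.11,0,0,0],[0.5,0,0,-0.11,0,0,0],[0.5,0,0,-0.11,0,0,0]]])

```text
clock: 11.65
tool_pos: [0.5721, 0.0305, 0.1985]
orientation: [180.0, 0.0, -79.0]
force: [-0.2, 0.1, -0.5]
opening: 0.0441
gripper_force: 0.0
```

Run:
```python
from plant import ctrl
import cv2
from h import *
o,s=wristcam(ctrl);im=s['image']
cv2.imwrite('pics/w5.png',cv2.resize(im[100:300,220:420],None,fx=3,fy=3,interpolation=cv2.INTER_CUBIC)[:,:,::-1])
print(o['tool_pos'],o['force'],o['orientation'])
th=np.radians(163.5-63.5);k=np.array([.5983,-.0971])+.13*np.array([np.cos(th),np.sin(th)])
def diam(z): return 26/1000*200/np.tan(np.radians(s['vertical_fov']/2))/(s['R']@np.array([*k,z])+s['t'])[2]
for z in(.12,.13): print(z,(proj(s,np.array([*k,z]))-[220,100])*3,diam(z)*3)
```

```text
[0.57213348 0.03048129 0.19854177] [-0.16004088  0.10467281 -0.4928469 ] [ 1.79965773e+02  1.75299674e-02 -7.89560494e+01]
0.12 [295.09136666 330.66360033] 96.27954783313643
0.13 [294.6885622 342.1507459] 100.19367186622117
```

View pics/w5.png

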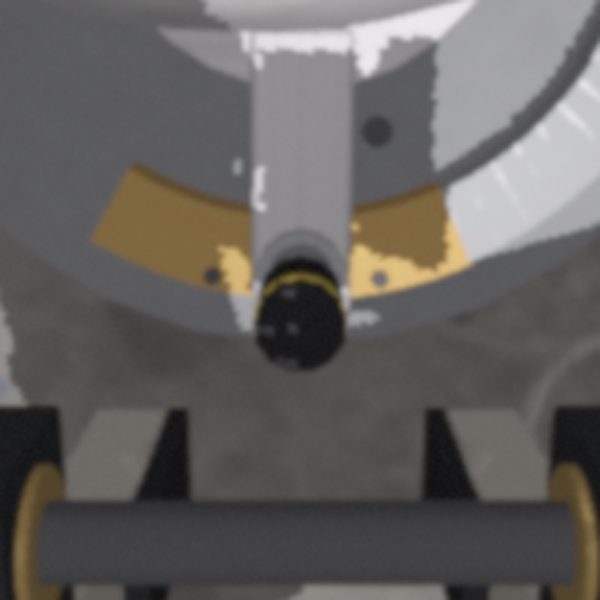

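The knob's top is at crop (300,327), about 90 px wide. That matches fully down (331 predicted, against 342 if the pin were still riding on the ring), and nothing touches it.

```bash
python3 -c "
from plant import ctrl
print(ctrl.close_job())"
```

```text
the job is handed in; nothing more can be done
None
```

The turntable is swung to the hole beside the red stud (about 63° from the middle one), with the pin down in it and the knob let go; the last wrist picture agreed with this, and I handed the job in at 11.7 s but got no verdict back.

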